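Glaze brush to the brush pot

ROBOT

A 6-joint arm with a two-finger parallel gripper is mounted at the origin on the work surface. World frame = base frame: x ahead of the robot, y to its left, z up, the work surface at z = 0. Lengths are in m, angles in rad, forces in N, time in s.
With the tool pointing down it reaches from about 0.3 to 0.825 m from the base axis. Payload 5.4 kg.
Tool frame: the origin (TCP) lies midway between the tips of the shut fingers; the grasp point (between the pads) lies 19 mm behind it; z points along the fingers, y is the line along which they close (so a half turn about z gives the same grasp; the last joint's range is limited). The gripper opens to 92 mm and grips with 3 to 60 N. Pads are 20 mm wide; open, the fingers measure 128 mm over their backs; the gripper's body (75 mm by 189 mm) begins 69 mm behind the grasp point.
Start: joints at [0.9, 0.158, 1.597, -0, 1.386, -0.21], TCP at [0.256, 0.515, 0.215] pointing down, gripper open.
Joint ranges: [-2.91, 2.91], [-0.94, 2.29], [0.18, 2.7], [-1.29, 4.43], [0.17, 2.64], [-3, 3]. Speed limits (rad/s): [2.57, 2.57, 3.14, 3.14, 3.14, 3.14].

INTERFACE

Orientations are given as a unit quaternion [w, x, y, z].
In Python, from bench import r, grip, ik, cams gives the robot as it stands. Calls block until the motion is done:
- r.move_to(position, orientation): joint-space move of the TCP to a pose.
- r.move_l(position, attitude=None, vel=0.15): straight line of the TCP; attitude=None keeps the orientation; vel is the mean speed in m/s.
- r.goto_joints(angles): joint-space move.
- grip(opening, f_grip=None): finger opening in m; f_grip is the grip in N (None keeps the last); returns when the fingers have stopped.
- r.dwell(seconds).
- ik(position, orientation): joint angles nearest the present ones, or None.
- r.sense(): the state.
- cams.capture(name): name is "scene" or "side" or "wrist"; returns (picture, depth): 480x640x3 uint8, red, green, blue; 480x640 float32, m along the optical axis (not along the pixel's ray), 0 where there is no reading.
- cams.get_calibration(name): a dict with "fx", "fy", "cx", "cy" (pixels), "k1" (the pictures are not rectified: a ray, as slopes to the right and down, at radius r is drawn at 1 + k1 r^2 times it, then the intrinsics apply), "cam_to_world" (4x4, takes a point from camera to world coordinates). Camera axes: x right, y down, z forward; pixel columns grow to the right and rows downward; lengths in m; the calibration is good to about 2 mm. A picture is of the moment at which its call begins: read the wrist's pose just before it. get_calibration takes no time and is no camera call; for the wrist camera it gives the pose at the moment of the call.
A pose or a line that the arm cannot do raises r.IKError and nothing moves.
- r.job_done(): hands the job in; it is judged then, once.
The state is a dict: "clock": time; "q": joint angles; "joint_velocities": joint speeds; "tau": joint torques, N m; "tool_pos": TCP position; "tcp_rot": TCP orientation; "wrist_force": force on the tool from outside, world axes, zero at the start; "wrist_torque": the same for the moment, N m; "grip_width": finger opening in m; "grip_force": force on a finger pad.
Only numpy, scipy, OpenCV 4.12 (cv2) and the standard library are available. Lean on these libraries where they do the work, as an engineer would, in place of code of your own. Each camera call takes 0.05 s, during which the arm holds its last target. There are 200 camera calls.

TASK

Pull the blue-handled glaze brush up out of its narrow jar and stand it, bristles up, in the wide white brush pot, letting go only once its foot is at or close to the bottom of the pot. Leave the red-handled brush and the wooden loop tool standing in their own jars, and do not tip over any jar or the pot.

Things in the scene. Friction and masses are not known exactly. Their poses are not given: they have to be found in the camera images.
- blue_brush: The glaze brush to move (mm): blue round handle 14 in diameter, 145 long; steel ferrule 15 wide, 145 to 162; stiff pale bristles up to 17 wide; 190 long in all, about 40 g. Stands bristles up in its jar, upright or leaning up to 6 deg, 107 showing above the rim. Origin: centre of the flat handle end (foot); z runs to the bristles. Best gripped 115 to 150 from the foot.
- brush_pot: Wide white glazed straight-sided pot, empty and open at the top, loose on the bench, 0.45 kg. Sizes in mm: outside diameter 84, inside diameter 72, height 105, inner floor 8 above its underside. Origin: centre of its underside, z up.
- red_brush: Bystander: brush of the same shape and size as the blue one, but with a red handle, standing bristles up in its own jar. Origin: centre of the flat handle end (foot); z runs to the bristles.
- loop_tool: Bystander: clay trimming tool with a pale wooden handle, 14 mm in diameter and 135 mm long, a brass collar and a steel wire loop 35 mm wide at the top; 188 mm long in all. It stands in its jar handle down. Origin: centre of the handle's foot; z runs up the tool.
- blue_jar: Narrow-bored grey-brown stoneware tool jar with a buff band, loose on the bench, 0.5 kg: outside diameter 56, height 95, bore diameter 22 and 83 deep (floor 12 above the bench). Origin: centre of its underside, z up. The three jars are alike; at the start this one holds the blue brush. Sizes in mm.
- red_jar: Narrow-bored grey-brown stoneware tool jar with a buff band, loose on the bench, 0.5 kg: outside diameter 56, height 95, bore diameter 22 and 83 deep (floor 12 above the bench). Origin: centre of its underside, z up. The three jars are alike; at the start this one holds the red brush. Sizes in mm.
- wood_jar: Narrow-bored grey-brown stoneware tool jar with a buff band, loose on the bench, 0.5 kg: outside diameter 56, height 95, bore diameter 22 and 83 deep (floor 12 above the bench). Origin: centre of its underside, z up. The three jars are alike; at the start this one holds the loop tool. Sizes in mm. Jars and pot stand in a loose row in any order, centres 110 or more apart.
There are look-alikes about, which are no part of the job. What is shaped like the red_jar but green, turquoise or yellow is not meant.

How it is judged:
By the outcome, as a careful person would: the job done as asked, in the order asked, and still so for the second after the job is handed in, with the robot touching nothing.
It also fails if it takes over 51 s, if anything falls off the work surface, if the arm or the gripper's body presses on something with over 40 N, if the wrist force passes 120 N, or if a joint passes its speed limit or range.

## Working session

There is one attempt and no reset: what is moved stays moved. The work goes in short steps, each a Python script; the robot and the scene stay as the last script left them, time stands still between calls to the robot, and variables do not carry over. Pictures are saved under pics/ and viewed, at most 10 in all, crops included, and the job is handed in when it is done.

```bash
ls; mkdir -p pics; cat > h.py <<'E'
import numpy as np, cv2
from bench import r, grip, ik, cams
def cap(n,f=None):
    c=cams.get_calibration(n); im,d=cams.capture(n)
    np.savez('last_%s.npz'%n,im=im,d=d,**{k:np.array(v) for k,v in c.items()})
    if f: cv2.imwrite('pics/'+f,cv2.cvtColor(im,cv2.COLOR_RGB2BGR))
    return c,im,d
def ray(c,u,v):
    K=np.array([[c['fx'],0,c['cx']],[0,c['fy'],c['cy']],[0,0,1]],float)
    xd=np.array([(u-c['cx'])/c['fx'],(v-c['cy'])/c['fy']],float); x=xd.copy()
    for _ in range(30): x=xd/(1+c['k1']*(x@x))
    return np.array([x[0],x[1],1.])
def world(c,u,v,z): # z depth
    T=np.array(c['cam_to_world']); return (T@np.append(ray(c,u,v)*z,1))[:3]
def atz(c,u,v,h): # intersection with plane z=h
    T=np.array(c['cam_to_world']); d=T[:3,:3]@ray(c,u,v); o=T[:3,3]; return o+d*(h-o[2])/d[2]
E
python3 - <<'E'
from h import *
for n in('scene','side'):
    c,im,d=cap(n,n+'1.png'); print(n,c['fx'],c['k1'],np.round(c['cam_to_world'],3).tolist())
print(r.sense())
E
```

```text
pics
scene 569.7449419602098 0.020648154065558536 [[-0.508, 0.632, -0.585, 1.036], [0.861, 0.378, -0.34, 0.281], [0.006, -0.677, -0.736, 0.667], [0.0, 0.0, 0.0, 1.0]]
side 518.1692629285159 -0.029855412020455285 [[0.956, -0.212, 0.201, 0.322], [-0.292, -0.722, 0.627, -0.612], [0.012, -0.658, -0.753, 0.793], [0.0, 0.0, 0.0, 1.0]]
{'clock': 0.1, 'q': array([ 8.99927936e-01,  1.58946809e-01,  1.59809991e+00,  9.68106647e-06,
        1.38619749e+00, -2.10095728e-01]), 'joint_velocities': array([-1.44977371e-03, -1.32360538e-03, -1.19287197e-03, -3.65398652e-05,
        3.27138344e-04, -1.50475506e-03]), 'tau': array([ 9.70441688e-04, -3.86506498e+01, -3.22960067e+01,  7.03435508e-02,
        3.39089858e-02, -2.65637794e-05]), 'tool_pos': array([0.25532621, 0.51457744, 0.21374261]), 'tcp_rot': array([-3.56396164e-04,  2.28354456e-01,  9.73577712e-01, -7.44928368e-04]), 'wrist_force': array([-0.15971022, -0.30975377,  0.17223098]), 'wrist_torque': array([ 0.05298557, -0.01737601,  0.01650279]), 'grip_force': 0.0, 'grip_width': 0.09210007230074116}
```

View pics/scene1.png

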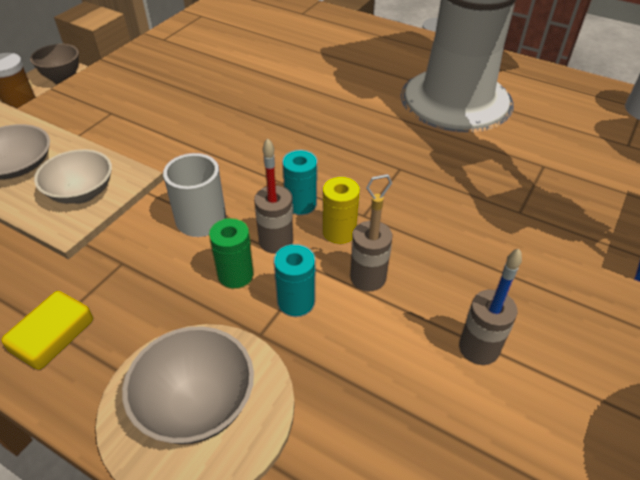

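View pics/side1.png

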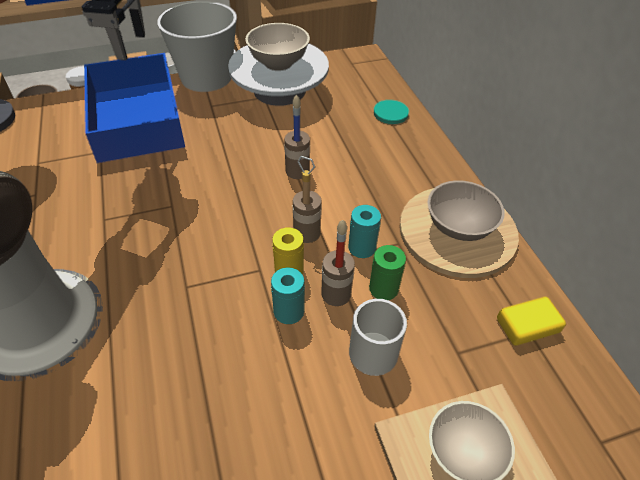

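Scene view: the blue-handled brush's handle is at (503,290), in the grey-brown jar with its rim at (493,308). The white pot's rim is at (193,170). 

Possible mix-ups (scene pixels):
- Red brush (270,185) and loop tool (376,205).
- Coloured jars: green (232,250), teal (296,280) and (300,180), yellow (341,210).
- Pot look-alikes: grey bowls (190,385) and (75,178), and the bucket at side (198,45).

I choose the blue brush at (503,290) and the pot at (195,195), and will check both in a crop.

```bash
python3 - <<'E'
import numpy as np,cv2
a=cv2.imread('pics/scene1.png');b=cv2.imread('pics/side1.png')
f=lambda i,u,v,w,h:cv2.resize(i[v:v+h,u:u+w],(400,300),interpolation=cv2.INTER_CUBIC)
# each crop 133.3->use 120x90 / 160x120
o=np.vstack([np.hstack([f(a,420,245,160,120),f(b,230,90,120,90)]),np.hstack([f(a,130,140,160,120),f(b,310,290,120,90)])])
cv2.imwrite('pics/crop1.png',o)
E
```

```text
(no output)
```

View pics/crop1.png

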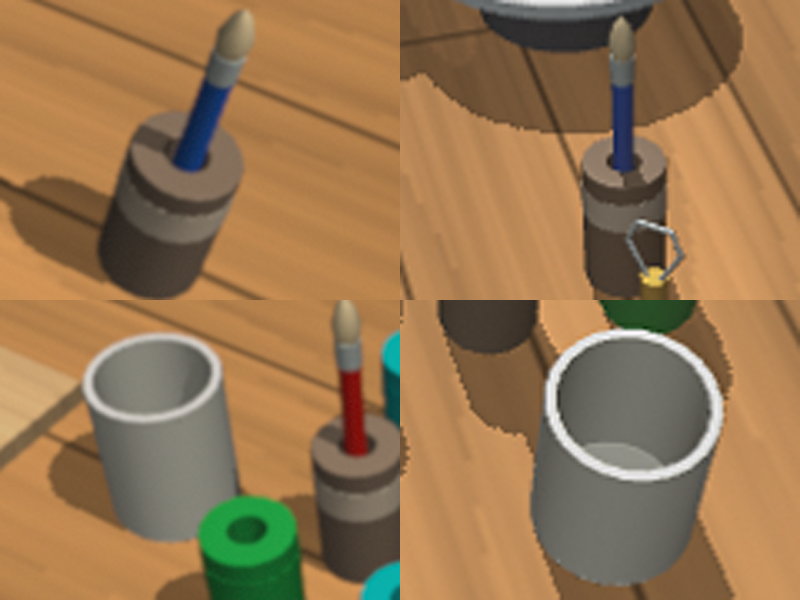

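The crop confirms it: blue handle, steel ferrule and pale bristles in a grey-brown jar with a buff band. Below it is the empty white pot. Next I triangulate the key points.

```bash
cat >> h.py <<'E'
def ld(n):
    z=np.load('last_%s.npz'%n); return {k:z[k] for k in z.files}
def tri(cs,ps):
    A=np.zeros((3,3));b=np.zeros(3);R=[]
    for c,p in zip(cs,ps):
        T=c['cam_to_world'];d=T[:3,:3]@ray(c,*p);d/=np.linalg.norm(d);P=np.eye(3)-np.outer(d,d);A+=P;b+=P@T[:3,3];R.append((P,T[:3,3]))
    x=np.linalg.solve(A,b); return x,[np.linalg.norm(P@(x-o)) for P,o in R]
E
python3 - <<'E'
from h import *
a,b=ld('scene'),ld('side')
for n,p,q in [('jarrim',(494.8,309),(297.2,138.9)),('tip',(518,249.8),(296.6,95.4)),('ferr145',(508.8,279),(296.6,114.9)),('potrim',(191.2,170.8),(379.9,321.2)),('redferr',(269,168),(340.5,238)),('wood jar rim',(372,237),(307,203)),('redrim',(273,202),(338,262))]:
    x,e=tri((a,b),(p,q)); print(n,x.round(4),np.round(e,4))
for n,p,q in [('green',(231,230),(389,258)),('teal1',(295,259),(365,216)),('teal2',(300,161),(288,281)),('yellow',(341,188),(288,239))]:
    print(n,atz(a,*p,.095).round(3),atz(b,*q,.095).round(3))
from scipy.spatial.transform import Rotation as R
print(R.from_quat(np.roll(r.sense()['tcp_rot'],-1)).as_matrix().round(2))
c=cams.get_calibration('wrist');print(c['cam_to_world'].round(3))
E
```

```text
jarrim [0.5598 0.2542 0.0919] [0.0013 0.0013]
tip [0.5596 0.2543 0.2012] [0.0015 0.0015]
ferr145 [0.5599 0.2567 0.1524] [0.0013 0.0013]
potrim [ 0.5552 -0.2305  0.103 ] [0.0017 0.0017]
redferr [ 0.5367 -0.0939  0.1545] [0.0005 0.0005]
wood jar rim [0.525  0.0648 0.0881] [0.0018 0.0018]
redrim [ 0.536  -0.0922  0.0899] [0.0002 0.0002]
green [ 0.619 -0.107  0.095] [ 0.622 -0.113  0.095]
teal1 [ 0.618 -0.002  0.095] [ 0.618 -0.007  0.095]
teal2 [ 0.44  -0.105  0.095] [ 0.441 -0.111  0.095]
yellow [ 0.462 -0.018  0.095] [ 0.466 -0.021  0.095]
[[-0.9   0.44 -0.  ]
 [ 0.44  0.9  -0.  ]
 [ 0.   -0.   -1.  ]]
[[ 0.445  0.864  0.235  0.189]
 [ 0.895 -0.429 -0.118  0.547]
 [-0.001  0.263 -0.965  0.384]
 [ 0.     0.     0.     1.   ]]
```

Heights check out: rims at about 0.092 and 0.103, brush tip 0.201 (expected 0.202). The brush is nearly upright at (0.560, 0.256) and the pot is at (0.555, -0.230). I'll go above the brush with the fingers closing along world x and look from close by.

```bash
python3 - <<'E'
from h import *
Q=[0,2**-.5,2**-.5,0]
for p in [(.56,.2555,.34),(.56,.2555,.123),(.555,-.2305,.34),(.555,-.2305,.122)]: print(ik(p,Q))
r.move_to([.56,.2555,.30],Q)
c,im,d=cap('wrist','wrist1.png'); s=r.sense(); print(s['clock'],s['tool_pos'],s['tcp_rot'])
T=c['cam_to_world']
def proj(p):
    q=np.linalg.inv(T)@np.append(p,1); x=q[:2]/q[2]; x=x*(1+c['k1']*(x@x)); return c['fx']*x[0]+c['cx'],c['fy']*x[1]+c['cy']
for p in [(.5598,.2542,.095),(.5596,.2543,.202),(.5599,.2567,.157)]: print(p,np.round(proj(p),1))
E
```

```text
[ 2.31995207e-01  2.15832461e-01  1.28760714e+00 -4.44089210e-16
  1.63815306e+00  2.31995207e-01]
[ 2.31995207e-01  3.42271491e-01  1.56462615e+00 -4.44089210e-16
  1.23469501e+00  2.31995207e-01]
[-5.94500501e-01  1.76754487e-01  1.33232597e+00 -4.44089210e-16
  1.63251220e+00 -5.94500501e-01]
[-5.94500501e-01  3.08189332e-01  1.60970013e+00 -4.44089210e-16
  1.22370320e+00 -5.94500501e-01]
1.6667 [0.5591943  0.25661735 0.29967415] [-3.25483491e-04  7.06372650e-01  7.07840050e-01 -1.93025152e-04]
(0.5598, 0.2542, 0.095) [327.  219.8]
(0.5596, 0.2543, 0.202) [326.9 245.6]
(0.5599, 0.2567, 0.157) [327.2 230.2]
```

View pics/wrist1.png

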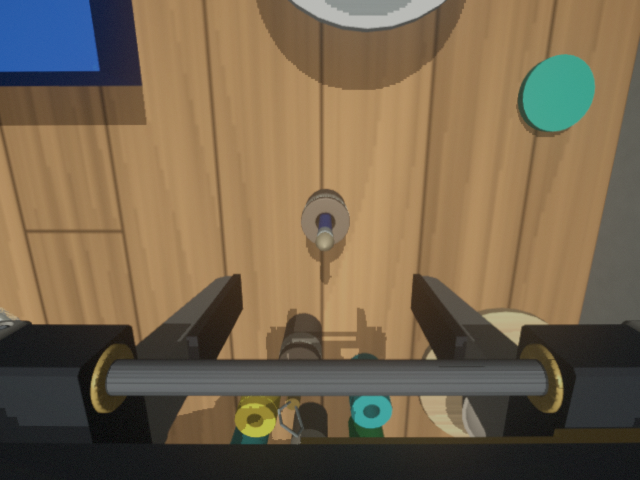

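The wrist view shows the jar rim at (326,221) and the bristle tip at (325,243). My estimates projected to (327,220) and (327,246), so they agree to about 2 mm. Now I grip and lift a little, then check.

```bash
python3 - <<'E'
from h import *
r.move_l([.559,.2555,.123],vel=.12)
s=r.sense(); print(s['clock'],s['tool_pos'],s['wrist_force'])
w=grip(0.0,20); r.dwell(.2); s=r.sense(); print(s['clock'],s['grip_width'],s['grip_force'],s['wrist_force'])
r.move_l([.559,.2555,.18],vel=.08); s=r.sense(); print(s['clock'],s['grip_width'],s['grip_force'],s['wrist_force'])
r.move_l([.559,.2555,.34],vel=.12); s=r.sense(); print(s['clock'],s['grip_width'],s['grip_force'],s['wrist_force'],s['tool_pos'])
c,im,d=cap('scene','scene2.png'); c,im2,d=cap('side')
f=lambda i,u,v:cv2.resize(i[v:v+225,u:u+150],(400,600),interpolation=cv2.INTER_CUBIC)
cv2.imwrite('pics/lift.png',np.hstack([f(im,430,150),f(im2,225,0)])[:,:,::-1])
E
```

```text
3.2917 [0.55965983 0.25564604 0.123971  ] [-0.87841785 -0.11633019  0.29973315]
4.6417 0.014931876149680041 19.999997466802597 [ 0.17161975 -0.41990693 -0.88050981]
5.5083 0.015084244188914327 20.000007699709386 [-0.36732571  0.03625236 -0.60061412]
6.9917 0.015065715378225599 20.000024079345167 [ 0.96684776  0.12795607 -0.93709769] [0.55866307 0.25540412 0.33891157]
```

View pics/lift.png

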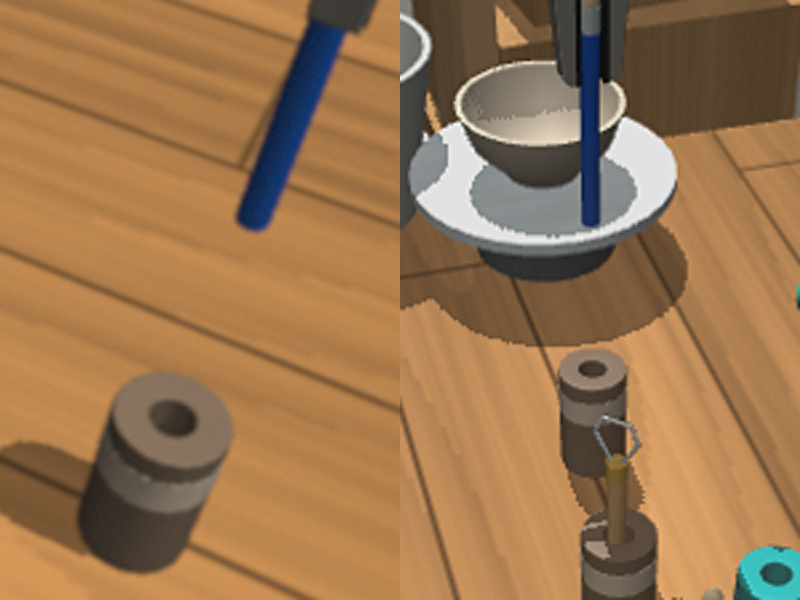

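The brush is out and hanging straight, and the jar still stands. The foot is at scene crop (253,222) and side crop (591,224). I'll measure the foot, then carry it over the pot.

```bash
python3 - <<'E'
from h import *
a,b=ld('scene'),ld('side')
print(tri((a,b),((524.9,232.5),(296.6,83.5))))
r.move_l([.555,-.2305,.34],vel=.15); r.dwell(.2)
s=r.sense(); print(s['clock'],s['grip_width'],s['tool_pos'])
c,im,d=cap('scene'); c,im2,d=cap('side')
f=lambda i,u,v,:cv2.resize(i[v:v+225,u:u+150],(400,600),interpolation=cv2.INTER_CUBIC)
cv2.imwrite('pics/over.png',np.hstack([f(im,115,30),f(im2,310,160)])[:,:,::-1])
E
```

```text
(array([0.55969944, 0.25436299, 0.22859093]), [np.float64(0.0017550528743381629), np.float64(0.0017550528743381685)])
10.6833 0.014813956441982582 [ 0.5550251  -0.23036493  0.34004378]
```

View pics/over.png

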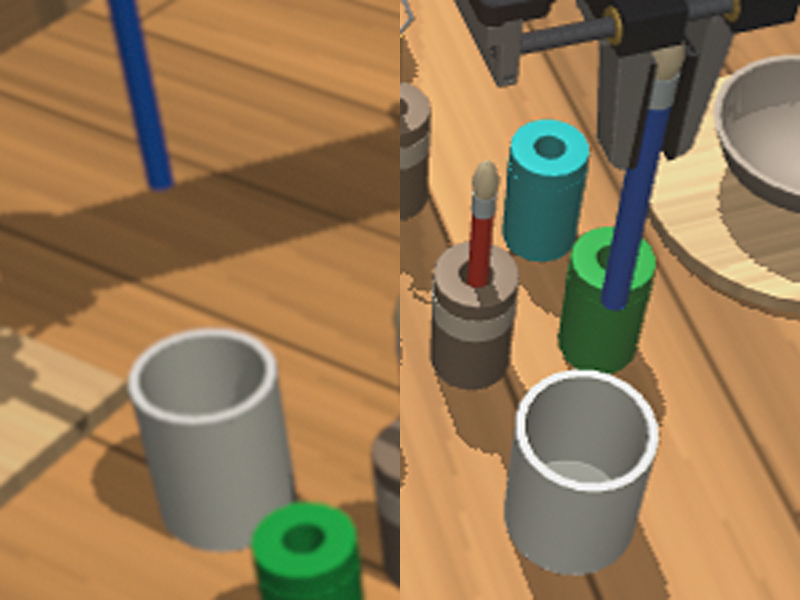

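Scene crop: the foot is at (160,185) and the pot rim centre at (202,374). Side crop: (616,305) and (586,431). The other tools are undisturbed. I'll compute the offset, lower into the pot and feel for the floor.

```bash
python3 - <<'E'
from h import *
a,b=ld('scene'),ld('side')
f,e=tri((a,b),((175,99.2),(391,274.2))); p,e2=tri((a,b),((190.7,170.2),(379.7,321.6))); print(f,e,p,e2)
off=(p-f)[:2]; off = off if np.linalg.norm(off)<.015 else off*0
t=np.array([.555,-.2305])+off; print(t)
r.move_l([*t,.34],vel=.1); r.move_l([*t,.135],vel=.12); r.dwell(.2)
s=r.sense(); f0=s['wrist_force']; print(s['clock'],s['tool_pos'],f0)
z=.135
while z>.114:
    z-=.0015; r.move_l([*t,z],vel=.03); s=r.sense(); df=s['wrist_force']-f0
    print(round(z,4),s['tool_pos'][2].round(4),df.round(2))
    if df[2]>2.5: break
print(s['clock'])
c,im,d=cap('scene'); c,im2,d=cap('side')
f=lambda i,u,v,:cv2.resize(i[v:v+225,u:u+150],(400,600),interpolation=cv2.INTER_CUBIC)
cv2.imwrite('pics/down.png',np.hstack([f(im,115,30),f(im2,310,180)])[:,:,::-1])
E
```

```text
[ 0.55521249 -0.23327969  0.22773412] [np.float64(0.0020816359638252285), np.float64(0.0020816359638253265)] [ 0.55469383 -0.23149285  0.10347815] [np.float64(0.001428236445470501), np.float64(0.0014282364454707933)]
[ 0.55448134 -0.22871316]
13.0917 [ 0.55469326 -0.22880867  0.13539927] [ 0.25250312  0.07569301 -0.21532826]
0.1335 0.1333 [-0.33 -0.07 -0.68]
0.132 0.1318 [-0.2   0.32  0.27]
0.1305 0.1303 [-0.42  0.11  0.16]
0.129 0.1289 [-0.1   0.14 -0.61]
0.1275 0.1273 [ 0.88 -1.06 -0.26]
0.126 0.1258 [ 0.24 -0.7   0.27]
0.1245 0.1244 [ 0.96 -0.34 -0.24]
0.123 0.1229 [ 0.96 -0.69  0.13]
0.1215 0.1213 [-0.06 -0.15 -0.12]
0.12 0.1199 [-1.46  0.62 -0.59]
0.1185 0.1189 [-0.05 -0.41  2.44]
0.117 0.1188 [-0.78  0.45  8.77]
16.0917
```

View pics/down.png

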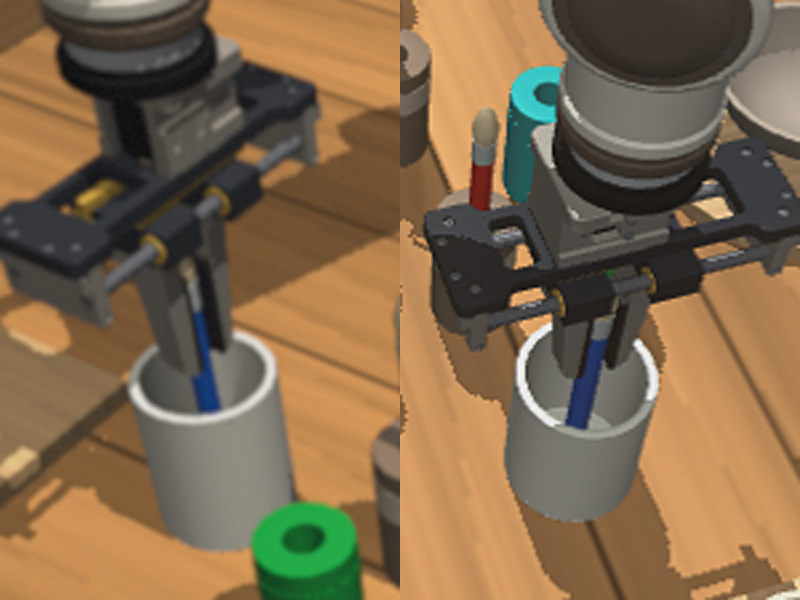

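The floor was felt at TCP 0.119, exactly where the 8 mm floor puts it, and the brush stands upright in mid-pot with the fingers above the rim. I'll relax the push, release and retreat straight up.

```bash
python3 - <<'E'
from h import *
t=r.sense()['tool_pos'][:2]
r.move_l([*t,.119],vel=.03); print(r.sense()['wrist_force'])
grip(.092); r.dwell(.6); print(r.sense()['wrist_force'],r.sense()['grip_width'])
r.move_l([*t,.30],vel=.1); r.dwell(.3); s=r.sense(); print(s['clock'],s['wrist_force'])
r.move_l([.42,-.05,.36],vel=.15); r.dwell(.5); print(r.sense()['clock'])
cap('side'); c,im,d=cap('scene','scene3.png')
E
```

```text
[ 0.41441485 -0.51187973  2.28248878]
[-0.29484227  0.67684915  0.24110161] 0.09205820756816968
20.4917 [-0.40652802 -0.03780479 -0.03005462]
22.6917
```

View pics/scene3.png

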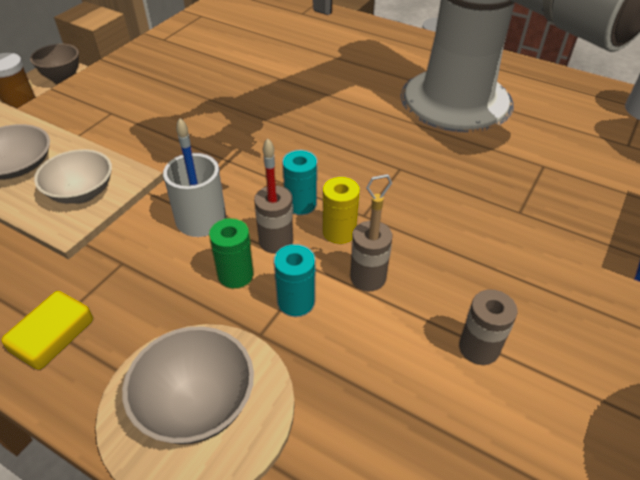

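The blue brush stands in the pot with its bristles at (183,130). The red brush (268,150), the loop tool (378,190), the jars and the pot all stand as before, and the arm is clear.

```bash
python3 -c "
from h import *
print(r.job_done())"
```

```text
the job is handed in; nothing more can be done
None
```

The blue brush now stands bristles up in the white pot, let go once its foot touched the pot's floor; everything else was left standing, and I handed the job in at about 23 s of the 51 s allowed.

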